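# Show the trainee which sample goes under the microscope

## Task

Show the trainee how to start the next examination: with a fingertip press the flat round power button on the microscope's light base right down so that it stays down, then point at the pine cone among the samples, and then point at the round glass stage plate of the light base, where the sample is to go. Each time you point, hold the hand still, with the fingertips two to three centimetres straight above the middle of the thing, for at least two seconds; do not point at any other sample, and touch, move or lift nothing except that button. Finish with the hand well away (15 cm or more) from the pine cone and the stage plate, so that the trainee can get at both.

Things in the scene. Friction and masses are not known exactly. Their poses are not given: they have to be found in the camera images.
- light_base: white LED light base of the microscope, a flat housing 240 mm (its x) by 200 mm (its y) by 40 mm high, fixed to the bench; origin at the centre of its underside, its -x side faces the robot (turned up to 0.3 rad). On its top: the stage plate; the power button in the corner at -x, +y; a taller black dimmer knob (22 mm across, 19 mm high) in the corner at -x, -y; two thin stage clips behind the plate, up to 7 mm high
- stage_plate (a point): centre of the upper face of the round pale grey-blue frosted glass stage plate (100 mm across, in a thin dark rim) on the light base; it lies level, 41 mm above the bench; nothing stands on it
- button_top (a point): centre of the flat upper face of the black round power button (23 mm across), which moves down with it; at the start it is 54 mm above the bench, 14 mm above the housing's top; pressed along -z
- power_button (a joint): travel of the power button in m: 0 up (off), 0.005 fully down (on); about 4 N moves it, and it stays down where it is left
- cone_top (a point): topmost point of the pine cone: brown, scaly, 60 mm wide at most and 80 mm high, standing upright in the middle of its petri dish; its top is 83 mm above the bench
- pine_cone: the pine cone; origin at the centre of its foot, z up towards its tip
- dish_cone: round clear glass petri dish, 90 mm across, 15 mm high, standing on the bench; origin at the centre of its underside; it holds the pine cone
- dish_maize: round clear glass petri dish, 90 mm across, 15 mm high, standing on the bench; origin at the centre of its underside; it holds the piece of maize cob
- maize_cob: piece of yellow maize cob lying in its dish, 64 mm long, 36 mm across (origin: centre of its underside, z up)
- dish_bark: round clear glass petri dish, 90 mm across, 15 mm high, standing on the bench; origin at the centre of its underside; it holds the piece of bark
- bark_piece: curved piece of bark lying in its dish, 56 by 54 mm, about 18 mm high (origin: centre of its underside, z up)
- dish_walnut: round clear glass petri dish, 90 mm across, 15 mm high, standing on the bench; origin at the centre of its underside; it holds the walnut
- walnut: walnut in its shell standing in its dish, 36 mm across, 38 mm high (origin: centre of its underside, z up)
- dish_pod: round clear glass petri dish, 90 mm across, 15 mm high, standing on the bench; origin at the centre of its underside; it holds the bean pod
- bean_pod: dry bean pod lying in its dish, 80 mm long, 13 mm high (origin: centre of its underside, z up)
- jar: amber specimen jar with a white cap, 42 mm across, 62 mm high, standing among the dishes (origin: centre of its underside, z up)
- forceps: steel forceps lying on the bench, 120 mm long, 8 mm high, nearer the robot than the dishes (origin: centre of its underside, z up)
- magnifier: hand lens lying on the bench, lens 52 mm across at the origin, black handle to 110 mm along its -x, 9 mm high
- marker: marker pen lying beyond the dishes, 128 mm long, 14 mm high (origin: centre of its underside, z up)
- back_row: the fixed equipment at the back and far corners of the bench. On a dark mat (150 mm in x by 800 mm in y, 2 mm thick; the origin lies on the bench 100 mm in front of its middle): vial rack 84 mm high, stack of empty petri dishes 87 mm, slide boxes 66 mm, wash bottle 0.21 m, amber bottle 0.15 m. With it: left of the mat the microscope, 0.5 m high, on a boom stand with its head swung away to the left; right of it a tablet screen on a stand, 0.16 m high

How it is judged:
By the outcome, as a careful person would: the job done as asked, in the order asked, and still so for the second after the job is handed in, with the robot touching nothing.
It also fails if it takes over 56 s, if anything falls off the work surface, if the arm or the gripper's body presses on something with over 40 N, if the wrist force passes 120 N, or if a joint passes its speed limit or range.

## Robot

A 6-joint arm with a two-finger parallel gripper is mounted at the origin on the work surface. World frame = base frame: x ahead of the robot, y to its left, z up, the work surface at z = 0. Lengths are in mm, angles in degrees, forces in N, time in s.
With the tool pointing down it reaches from about 300 to 850 mm from the base axis. Payload 4.2 kg.
Tool frame: the origin (TCP) lies midway between the tips of the shut fingers; the grasp point (between the pads) lies 19 mm behind it (env.grip_point_offset is the distance from the TCP to the grasp point, in mm); z points along the fingers, x is the direction in which the jaws open and shut, and the axes are right-handed (so a half turn about z gives the same grasp; the last joint's range is limited). The gripper opens to 91 mm and grips with 3 to 60 N. Pads are 32 mm wide; open, the fingers measure 118 mm over their backs; the gripper's body (76 mm by 178 mm) begins 60 mm behind the grasp point.
Start: joints at [-75.802, 18.312, 89.639, -0, 72.044, -1.146], TCP at [152.154, -554.52, 213.976] pointing down, gripper open.
Joint ranges: [-177.97, 177.97], [-48.28, 115.42], [12.27, 149.76], [-77.06, 257.06], [2.81, 150.46], [-146.56, 146.56]. Speed limits (degrees/s): [147.25, 147.25, 180, 180, 180, 180].

## Interface

Orientations are given as [roll, pitch, yaw] about the fixed x, y, z axes, in that order (R = Rz(yaw) Ry(pitch) Rx(roll)).
In Python, from workcell import env gives the robot as it stands.
- The arm moves only by the shell command python3 -m pendant 'ROWS' [FORCE]. ROWS is JSON, a list of rows, each an object with "xyz": the shift along the tool's x, y, z in m, a list of three; "roll": the turn about the tool's z in degrees; "jaw": the closure, from 0 (fully open) to 1 (shut). A call has exactly 8 rows; each row is the pose to reach, as a shift and turn from the pose commanded when the call began, along the tool's axes at that moment; what a row does not reach only later rows make up. A row lasts 1/8 s, in which the tool goes at most 62.5 mm and 10.7 degrees, less where a joint would pass 70% of its speed; a pose out of reach is approached as far as the arm can. A call with a gripper value outside its range is refused whole. The fingers move at their own pace and stop on an object; FORCE is the grip in N (left out, the last holds). Time passes only in rows, so rows that repeat a pose let the fingers close, or fill a call up. It gives the time, the measured TCP pose, the force and the opening at its end, in the units of the state.
- env.state(): the state, without advancing time (a new reading comes with each control period).
- env.grab_frame(name): name is "scene" or "side" or "wrist"; returns (picture, depth): 384x512x3 uint8, blue, green, red; 384x512 float32, mm along the optical axis (not along the pixel's ray), 0 where there is no reading.
- env.camera_params(name): a dict with "camera_matrix" (3x3 intrinsics, pixels), "D" ([k1, k2, p1, p2, k3] as OpenCV has them; the pictures are not rectified), "cam_to_world" (4x4, takes a point from camera to world coordinates); the wrist camera has in their place "hand_eye" (4x4, takes a point from camera to tool coordinates, whose origin is the TCP and whose axes are the tool frame's). Camera axes: x right, y up, looking along -z (the intrinsics and any distortion apply to the point x, -y, -z); pixel columns grow to the right and rows downward; lengths in mm; the calibration is good to about 2 mm. A picture is of the moment at which its call begins: read the wrist's pose just before it. camera_params takes no time and is no camera call.
- env.job_done(): hands the job in, once; it reports no verdict.
The state is a dict: "time_s": time; "qpos": joint angles; "qvel": joint speeds; "effort": joint torques, N m; "ee_pos": TCP position; "ee_rot": TCP orientation; "force": force on the tool from outside, world axes, zero at the start; "torque": the same for the moment, N m; "gripper_width": finger opening in mm.
Only numpy, scipy, OpenCV 4.12 (cv2) and the standard library are available. Lean on these libraries where they do the work, as an engineer would, in place of code of your own. Each camera call takes 0.05 s, during which the arm holds its last target. There are 200 camera calls.

## Working session

There is one attempt and no reset: what is moved stays moved. The work goes in short steps, Python scripts to look and compute and a shell command to move; the robot and the scene stay as the last step left them, time stands still between calls to the robot, and variables do not carry over. Pictures are saved under pics/ and viewed, about 8 in all and at most 12, crops included, and the job is handed in when it is done.

```bash
mkdir -p pics
cat > h.py <<'E'
import numpy as np, cv2
from scipy.spatial.transform import Rotation as R
from workcell import env
def grab(n,fn=None):
    s=env.state(); im,d=env.grab_frame(n)
    p=env.camera_params(n)
    if n=='wrist':
        T=np.eye(4);T[:3,:3]=R.from_euler('xyz',s['ee_rot'],degrees=True).as_matrix();T[:3,3]=s['ee_pos'];T=T@np.array(p['hand_eye'])
    else: T=np.array(p['cam_to_world'])
    if fn: cv2.imwrite('pics/%s.png'%fn,im); np.savez('pics/%s.npz'%fn,im=im,d=d,T=T,K=p['camera_matrix'],D=p['D'])
    return im,d,T,np.array(p['camera_matrix']),np.array(p['D'])
def load(fn):
    z=np.load('pics/%s.npz'%fn); return z['im'],z['d'],z['T'],z['K'],z['D']
def cloud(d,T,K,D):
    h,w=d.shape; v,u=np.mgrid[:h,:w]
    n=cv2.undistortPoints(np.stack([u,v],-1).reshape(-1,1,2).astype(float),K.astype(float),D.astype(float)).reshape(h,w,2)
    P=np.stack([n[...,0]*d,-n[...,1]*d,-d,np.ones_like(d)],-1)@T.T
    return P[...,:3]
def ray(u,v,z,T,K,D):
    n=cv2.undistortPoints(np.array([[[u,v]]],float),K.astype(float),D.astype(float))[0,0]
    r=T[:3,:3]@[n[0],-n[1],-1]; o=T[:3,3]; return o+r*(z-o[2])/r[2]
E
python3 - <<'E'
from h import *
s=env.state();print(s['ee_pos'],s['ee_rot'],s['time_s'],s['force'],s['gripper_width'])
a=grab('scene','sc')[0];b=grab('side','si')[0]
print(load('sc')[2].round(2),load('si')[2].round(2))
E
```

```text
[ 152.02581535 -554.03972861  213.12565196] [-1.79997984e+02  9.84051395e-02 -7.46559237e+01] 0.0 [-0.01698147 -0.6375593  -0.03758704] 91.20015231554673
[[-4.3000e-01 -6.6000e-01  6.2000e-01  1.2465e+03]
 [ 9.0000e-01 -3.1000e-01  2.9000e-01  2.9288e+02]
 [-0.0000e+00  6.9000e-01  7.3000e-01  8.9261e+02]
 [ 0.0000e+00  0.0000e+00  0.0000e+00  1.0000e+00]] [[ 1.00000e+00  6.00000e-02 -5.00000e-02  4.70580e+02]
 [-8.00000e-02  7.10000e-01 -7.00000e-01 -1.00841e+03]
 [-1.00000e-02  7.00000e-01  7.10000e-01  1.07412e+03]
 [ 0.00000e+00  0.00000e+00  0.00000e+00  1.00000e+00]]
```

View pics/sc.png

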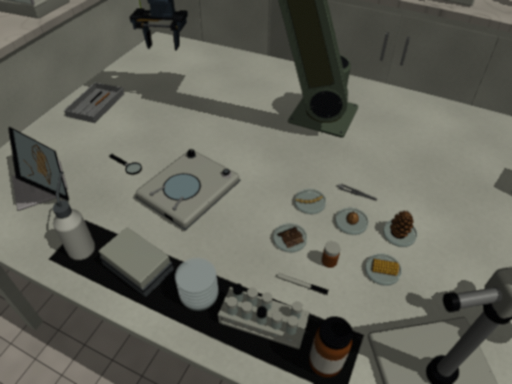

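View pics/si.png

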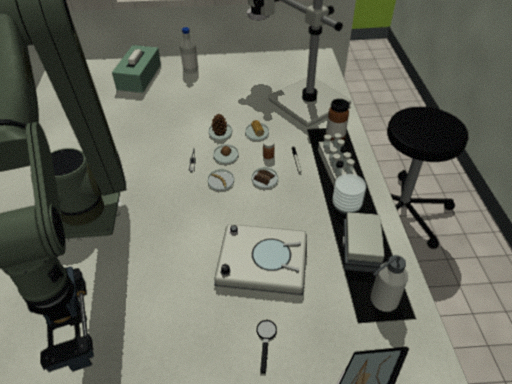

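The scene view shows the cone at (402,224), the stage plate at (182,187) and the knob at (191,154). In the side view the button is at (234,230), the knob at (225,270), the plate at (271,254) and the cone at (219,125).

Run:
```python
from h import *
for n,L in {'sc':[('button',235,179,54),('knob',191,153,59),('plate',182,187,41),('conetop',403,212,83),('conefoot',401,236,5)],'si':[('button',234,229,54),('knob',225,269,59),('plate',271,254,41),('conetop',219,116,83),('dish',220,132,5)]}.items():
    im,d,T,K,D=load(n); P=cloud(d,T,K,D)
    for l,u,v,z in L: print(n,l,ray(u,v,z,T,K,D).round(),P[v,u].round())
    m=(P[...,2]>60)&(P[...,2]<95)&(P[...,0]>300)&(P[...,0]<600)&(P[...,1]>50)&(P[...,1]<500)
    q=P[m]; print(len(q), np.median(q,0) if len(q) else '', q[q[:,2].argmax()] if len(q) else '')
    m=(abs(P[...,2]-40)<4)&(P[...,0]>250)&(P[...,0]<700)&(P[...,1]>-350)&(P[...,1]<100)
    print(cv2.minAreaRect(P[m][:,:2].astype(np.float32)))
im=load('si')[0]
a=cv2.resize(im[215:300,205:315],None,fx=7,fy=7,interpolation=2); cv2.imwrite('pics/c1.png',a[:600,:800])
```

```text
sc button [ 487. -113.   54.] [ 468. -123.   33.]
sc knob [ 447. -283.   59.] [ 447. -283.   59.]
sc plate [ 569. -242.   41.] [ 570. -241.   42.]
sc conetop [437. 351.  83.] [436. 351.  82.]
sc conefoot [449. 368.   5.] [452. 368.   8.]
227 [446.70734398 354.50489529  69.29458709] [436.66915377 354.50489529  88.12817011]
((544.8983764648438, -238.98138427734375), (198.59043884277344, 239.0000762939453), 78.3847427368164)
si button [ 468. -161.   54.] [ 468. -159.   51.]
si knob [ 438. -300.   59.] [ 438. -301.   60.]
si plate [ 566. -249.   41.] [ 566. -248.   39.]
si conetop [440. 346.  83.] [440. 353.  78.]
si dish [439. 353.   5.] [439. 338.  17.]
94 [439.278717   348.76626698  68.14774016] [436.9069784  348.75286532  85.84679425]
((541.8734130859375, -244.15472412109375), (197.46078491210938, 235.267578125), 77.9906997680664)
```

View pics/c1.png

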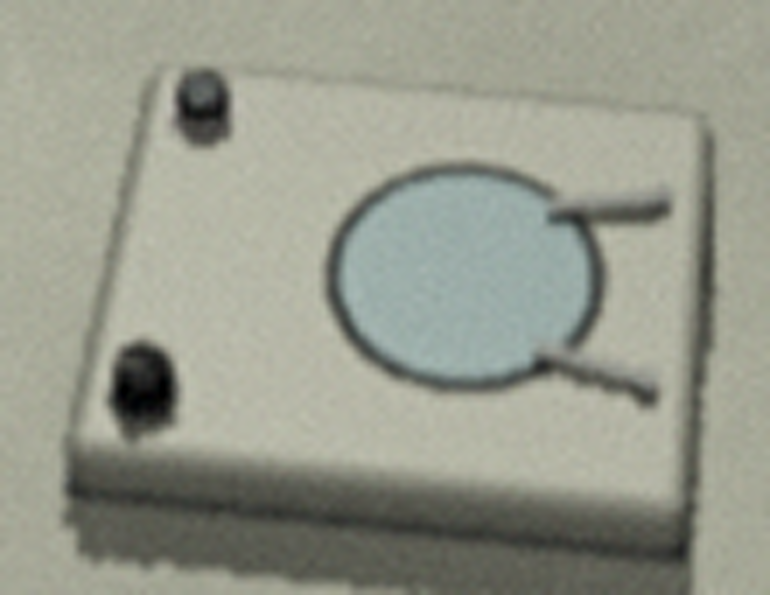

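```bash
python3 -m pendant '[{"xyz":[-0.03,-0.05,-0.01],"roll":-8,"jaw":1},{"xyz":[-0.06,-0.10,-0.02],"roll":-16,"jaw":1},{"xyz":[-0.09,-0.15,-0.03],"roll":-24,"jaw":1},{"xyz":[-0.12,-0.20,-0.04],"roll":-32,"jaw":1},{"xyz":[-0.15,-0.25,-0.05],"roll":-40,"jaw":1},{"xyz":[-0.18,-0.30,-0.05],"roll":-48,"jaw":1},{"xyz":[-0.21,-0.35,-0.05],"roll":-56,"jaw":1},{"xyz":[-0.23,-0.39,-0.05],"roll":-60,"jaw":1}]' 20
python3 - <<'E'
from h import *
grab('wrist','w1'); s=env.state(); print(s, env.camera_params('wrist')['hand_eye'])
E
```

```text
time_s: 1.1
ee_pos: [468.4, -227.5, 263.7]
ee_rot: [-180.0, 0.0, -14.4]
force: [0.7, -0.1, 0.4]
gripper_width: 14.3
{'time_s': 1.15, 'qpos': array([-26.87138195,  11.90585444,  91.36815877,   0.28319655,
        76.65968817, -12.71591999]), 'qvel': array([-4.14956474, -0.85991255,  1.85103618, -3.23019229,  0.81667074,
       -0.97193618]), 'effort': array([-4.46562096e+00, -3.89770710e+01, -2.20492423e+01, -1.15355909e+00,
        7.47074950e-01, -3.44061693e-03]), 'ee_pos': array([ 472.05707804, -224.49007847,  263.43784764]), 'ee_rot': array([-1.79745688e+02, -1.25190070e-01, -1.42209237e+01]), 'force': array([ 4.42457231,  2.26756067, -0.26844111]), 'torque': array([ 0.10136039, -0.34429496, -0.02973978]), 'gripper_width': 9.99597880215668} [[ 9.99999872e-01 -2.80614555e-04  4.20661473e-04  5.10015981e-01]
 [-1.42819495e-04 -9.54757022e-01 -2.97386969e-01 -8.48846390e+01]
 [ 4.85080607e-04  2.97386871e-01 -9.54756940e-01 -1.71837485e+02]
 [ 0.00000000e+00  0.00000000e+00  0.00000000e+00  1.00000000e+00]]
```

View pics/w1.png

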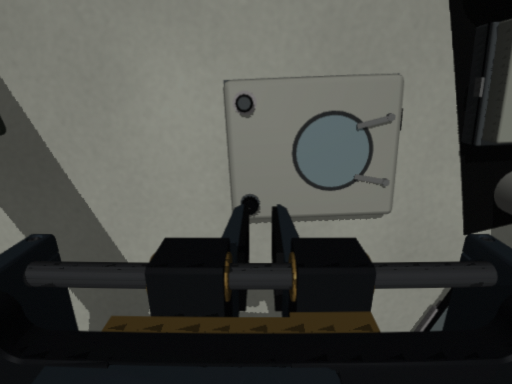

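The wrist view shows the button at (244,102), the plate centred at (332,150) and the knob at (250,205), partly behind the fingers. The arm was still settling, so I'll measure on a settled frame.

Run:
```python
from h import *
for i in range(3): env.grab_frame('wrist')
im,d,T,K,D=grab('wrist','w2'); s=env.state(); print(s['ee_pos'],s['ee_rot'],s['gripper_width'])
P=cloud(d,T,K,D); b=im.astype(int)
def comp(m,seed):
    n,l,st,c=cv2.connectedComponentsWithStats(m.astype(np.uint8)); k=1+np.argmin(np.linalg.norm(c[1:]-seed,axis=1)); return l==k,c[k],st[k]
m,c,st=comp((b.max(2)<70)&(np.mgrid[:384,:512][0]<130)&(np.mgrid[:384,:512][1]<280),(244,102)); print('button',c,st,ray(*c,54,T,K,D).round(1))
t=(P[...,2]>50)&(P[...,2]<58)&m; print(P[t].mean(0), np.ptp(P[t],axis=0),t.sum())
hb=(b[...,0]-b[...,2]>6)&(b[...,0]>60)
m,c,st=comp(cv2.morphologyEx(hb.astype(np.uint8),cv2.MORPH_OPEN,np.ones((3,3))),(332,150))
e=cv2.fitEllipse(max(cv2.findContours(cv2.convexHull(np.argwhere(m)[:,::-1].astype(np.int32)) is not None and m.astype(np.uint8),0,1)[0],key=len)); print('plate',c,st,e,ray(*c,41,T,K,D).round(1),ray(*e[0],41,T,K,D).round(1))
q=(abs(P[...,2]-40)<4)&(abs(P[...,0]-550)<160)&(abs(P[...,1]+240)<150);print(cv2.minAreaRect(P[q][:,:2].astype(np.float32)))
```

```text
[ 466.8637359  -229.62583481  263.52324105] [ 1.79975400e+02  7.27943486e-02 -1.46586709e+01] 0.3610873662513581
button [244.98181818 103.44848485] [236  93  19  23 330] [ 466.9 -155.5   54. ]
[ 467.17931857 -152.93460067   54.81541478] [21.32482738 21.03817927  4.66700014] 242
plate [332.76190476 149.19772782] [ 297  113   73   73 4137] ((332.6893310546875, 149.23077392578125), (69.4930191040039, 73.82950592041016), 50.09397506713867) [ 566.3 -244.3   41. ] [ 566.2 -244.4   41. ]
((541.7421264648438, -239.54345703125), (196.91586303710938, 235.9171142578125), 77.38297271728516)
```

```bash
python3 -m pendant '[{"xyz":[-0.009,-0.037,0.03],"roll":0,"jaw":1},{"xyz":[-0.019,-0.074,0.06],"roll":0,"jaw":1},{"xyz":[-0.019,-0.074,0.10],"roll":0,"jaw":1},{"xyz":[-0.019,-0.074,0.14],"roll":0,"jaw":1},{"xyz":[-0.019,-0.074,0.17],"roll":0,"jaw":1},{"xyz":[-0.019,-0.074,0.19],"roll":0,"jaw":1},{"xyz":[-0.019,-0.074,0.198],"roll":0,"jaw":1},{"xyz":[-0.019,-0.074,0.198],"roll":0,"jaw":1}]'
python3 - <<'E'
from h import *
im,d,T,K,D=grab('side','s2'); grab('wrist','w3')
w=load('w3')[0]
a=cv2.resize(im[190:300,200:310],(400,400),interpolation=2); cv2.imwrite('pics/c2.png',np.hstack([a,cv2.resize(w,(400,400))]))
s=env.state();print(s['ee_pos'],s['force'])
E
```

```text
time_s: 2.35
ee_pos: [467.3, -153.8, 66.0]
ee_rot: [180.0, 0.0, -14.7]
force: [0.1, 0.2, 0.5]
gripper_width: 0.3
[ 468.19116156 -153.72264818   66.7962406 ] [ 1.21035889 -0.34735241  0.12147838]
```

View pics/c2.png

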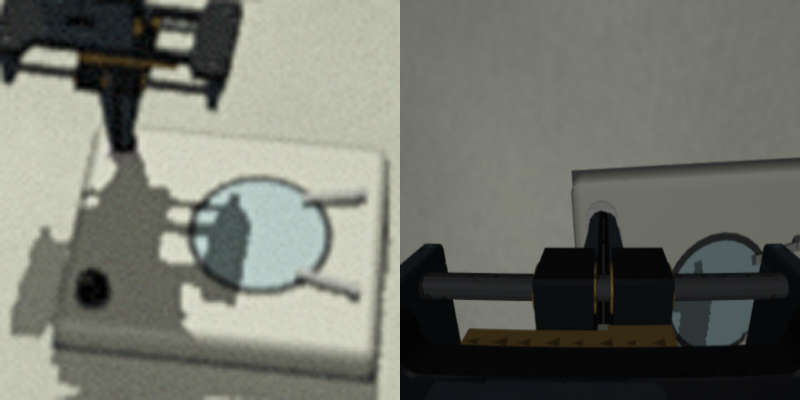

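The fingertips are centred over the button in both views: side crop about (122,150), wrist about (602,210). I'll press now.

```bash
python3 -m pendant '[{"xyz":[0,0,0.005],"roll":0,"jaw":1},{"xyz":[0,0,0.009],"roll":0,"jaw":1},{"xyz":[0,0,0.011],"roll":0,"jaw":1},{"xyz":[0,0,0.013],"roll":0,"jaw":1},{"xyz":[0,0,0.015],"roll":0,"jaw":1},{"xyz":[0,0,0.0165],"roll":0,"jaw":1},{"xyz":[0,0,0.0175],"roll":0,"jaw":1},{"xyz":[0,0,0.0175],"roll":0,"jaw":1}]'; python3 -c "
from h import *
s=env.state();print(s['ee_pos'],s['force'])"
```

```text
time_s: 3.45
ee_pos: [467.7, -153.1, 49.2]
ee_rot: [-180.0, -0.0, -14.7]
force: [-2.9, 1.1, 9.5]
gripper_width: 0.3
[ 467.74213264 -153.06289423   49.19292   ] [-2.85955605  1.11638755  9.5085376 ]
```

```bash
python3 -m pendant '[{"xyz":[0,0,0.0005],"roll":0,"jaw":1},{"xyz":[0,0,0.001],"roll":0,"jaw":1},{"xyz":[0,0,0.001],"roll":0,"jaw":1},{"xyz":[0,0,0.0015],"roll":0,"jaw":1},{"xyz":[0,0,0.0015],"roll":0,"jaw":1},{"xyz":[0,0,0.002],"roll":0,"jaw":1},{"xyz":[0,0,0.002],"roll":0,"jaw":1},{"xyz":[0,0,0.002],"roll":0,"jaw":1}]'
```

```text
time_s: 4.45
ee_pos: [467.8, -153.1, 49.0]
ee_rot: [180.0, -0.1, -14.7]
force: [-6.7, 2.8, 24.2]
gripper_width: 0.6
```

Bottomed at 49 mm with 24 N, which is solid. I'll lift straight up and step back to check the button.

```bash
python3 -m pendant '[{"xyz":[0,0,-0.01],"roll":0,"jaw":1},{"xyz":[0,0,-0.05],"roll":0,"jaw":1},{"xyz":[0,0,-0.10],"roll":0,"jaw":1},{"xyz":[0,0,-0.15],"roll":0,"jaw":1},{"xyz":[0.009,0.037,-0.19],"roll":0,"jaw":1},{"xyz":[0.019,0.074,-0.218],"roll":0,"jaw":1},{"xyz":[0.019,0.074,-0.218],"roll":0,"jaw":1},{"xyz":[0.019,0.074,-0.218],"roll":0,"jaw":1}]'
python3 - <<'E'
from h import *
env.grab_frame('wrist')
for f in ('w2','w4'):
    im,d,T,K,D=grab('wrist','w4') if f=='w4' else load(f)
    P=cloud(d,T,K,D); x=np.linalg.norm(P[...,:2]-[467,-153],axis=-1)
    print(f,[ (round(float(np.median(P[(x>a)&(x<b)&(P[...,2]>lo)][:,2])),1)) for a,b,lo in ((0,8,45),(22,32,30))])
s=env.state();print(s['ee_pos'],s['force'],s['time_s'])
E
```

```text
time_s: 5.45
ee_pos: [466.9, -228.9, 263.3]
ee_rot: [-179.9, 0.1, -14.7]
force: [0.3, -0.1, -0.9]
gripper_width: 0.3
w2 [54.9, 42.0]
w4 [50.3, 42.0]
[ 466.79191771 -228.41031856  263.02113052] [-0.7514641  -0.16713254  0.35542145] 5.55
```

```bash
python3 -m pendant '[{"xyz":[-0.02,-0.04,-0.005],"roll":0,"jaw":1},{"xyz":[-0.045,-0.09,-0.01],"roll":0,"jaw":1},{"xyz":[-0.07,-0.14,-0.01],"roll":0,"jaw":1},{"xyz":[-0.095,-0.19,-0.01],"roll":0,"jaw":1},{"xyz":[-0.12,-0.24,-0.01],"roll":0,"jaw":1},{"xyz":[-0.145,-0.29,-0.01],"roll":0,"jaw":1},{"xyz":[-0.165,-0.33,-0.01],"roll":0,"jaw":1},{"xyz":[-0.18,-0.36,-0.01],"roll":0,"jaw":1}]'
python3 -m pendant '[{"xyz":[-0.015,-0.03,0],"roll":0,"jaw":1},{"xyz":[-0.03,-0.06,0],"roll":0,"jaw":1},{"xyz":[-0.037,-0.09,0],"roll":0,"jaw":1},{"xyz":[-0.037,-0.09,0],"roll":0,"jaw":1},{"xyz":[-0.037,-0.09,0],"roll":0,"jaw":1},{"xyz":[-0.037,-0.09,0],"roll":0,"jaw":1},{"xyz":[-0.037,-0.09,0],"roll":0,"jaw":1},{"xyz":[-0.037,-0.09,0],"roll":0,"jaw":1}]'
python3 - <<'E'
from h import *
im,d,T,K,D=grab('wrist','w5'); P=cloud(d,T,K,D)
s=env.state();print(s['ee_pos'],s['ee_rot'])
near=np.linalg.norm(P[...,:2]-[438,350],axis=-1)<55
for lo in (35,50,65,72,76):
    q=P[near&(P[...,2]>lo)&(P[...,2]<95)]; 
    if len(q): print(lo,len(q),q.mean(0).round(1),np.ptp(q,axis=0).round(),((q.max(0)+q.min(0))/2).round(1))
q=P[near&(P[...,2]>6)&(P[...,2]<20)];print(cv2.minEnclosingCircle(q[:,:2].astype(np.float32)))
E
```

```text
time_s: 6.55
ee_pos: [382.6, 166.4, 273.6]
ee_rot: [180.0, 0.1, -14.5]
force: [0.2, 0.3, 0.1]
gripper_width: 0.3
time_s: 7.55
ee_pos: [371.4, 260.3, 274.5]
ee_rot: [-180.0, -0.0, -14.7]
force: [-0.5, -0.3, -0.6]
gripper_width: 0.6
[371.40051641 260.40109413 274.50305127] [-1.79997866e+02 -1.04637804e-02 -1.46942879e+01]
35 1676 [434.2 358.1  67.3] [59. 59. 53.] [436.3 358.6  61.7]
50 1470 [435.2 358.4  70.6] [55. 54. 38.] [436.6 357.6  69.1]
65 1006 [436.  358.6  76.3] [46. 47. 23.] [437.6 358.8  76.6]
72 713 [436.2 358.8  79.6] [40. 39. 16.] [436.6 359.9  80.1]
76 528 [436.4 358.8  81.6] [34. 33. 12.] [437.4 358.7  82.1]
((438.4835510253906, 362.6383056640625), 45.50770950317383)
```

View pics/w5.png

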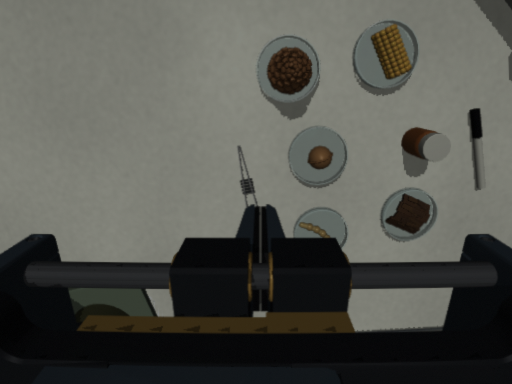

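The cone is in the dish at (290,70) in the wrist view, with walnut, pod, maize and bark beside it. First I'll check clearance from the microscope around the hand.

Run:
```python
from h import *
for f in ('sc','si'):
    P=cloud(*load(f)[1:]); q=P[(P[...,2]>110)&(P[...,0]>200)&(P[...,1]>100)&(P[...,0]<1200)]
    r=np.hypot(q[:,0]-437,q[:,1]-357); i=np.argsort(r)[:400:60]; print(f,q[i].round())
```

```text
sc [[780. 501. 387.]
 [795. 482. 380.]
 [795. 490. 389.]
 [797. 495. 388.]
 [802. 488. 384.]
 [802. 496. 303.]
 [801. 502. 152.]]
si [[760. 516. 369.]
 [773. 502. 346.]
 [784. 487. 356.]
 [776. 516. 299.]
 [795. 479. 370.]
 [783. 514. 239.]
 [787. 509. 230.]]
```

```bash
python3 -m pendant '[{"xyz":[0.015,-0.04,0],"roll":0,"jaw":1},{"xyz":[0.03,-0.08,0],"roll":0,"jaw":1},{"xyz":[0.039,-0.11,0],"roll":0,"jaw":1},{"xyz":[0.039,-0.11,0.02],"roll":0,"jaw":1},{"xyz":[0.039,-0.11,0.05],"roll":0,"jaw":1},{"xyz":[0.039,-0.11,0.07],"roll":0,"jaw":1},{"xyz":[0.039,-0.11,0.07],"roll":0,"jaw":1},{"xyz":[0.039,-0.11,0.07],"roll":0,"jaw":1}]'
```

```text
time_s: 8.6
ee_pos: [437.4, 357.6, 205.4]
ee_rot: [-179.9, -0.1, -14.7]
force: [0.3, -0.3, -0.0]
gripper_width: 0.7
```

```bash
python3 -m pendant '[{"xyz":[0,0,0.02],"roll":0,"jaw":1},{"xyz":[0,0,0.05],"roll":0,"jaw":1},{"xyz":[0,0,0.075],"roll":0,"jaw":1},{"xyz":[0,0,0.09],"roll":0,"jaw":1},{"xyz":[0,0,0.096],"roll":0,"jaw":1},{"xyz":[0,0,0.096],"roll":0,"jaw":1},{"xyz":[0,0,0.096],"roll":0,"jaw":1},{"xyz":[0,0,0.096],"roll":0,"jaw":1}]'
python3 - <<'E'
from h import *
a=grab('scene','s3')[0][160:260,350:450]; b=grab('side','s4')[0][70:150,180:260]
cv2.imwrite('pics/c3.png',np.hstack([cv2.resize(x,(400,400),interpolation=2) for x in(a,b)]))
print(env.state()['ee_pos'])
E
```

```text
time_s: 9.6
ee_pos: [437.2, 357.6, 109.2]
ee_rot: [-179.9, -0.1, -14.7]
force: [-0.1, -0.1, 0.2]
gripper_width: 0.5
[437.06949604 357.42497238 108.84184185]
```

View pics/c3.png

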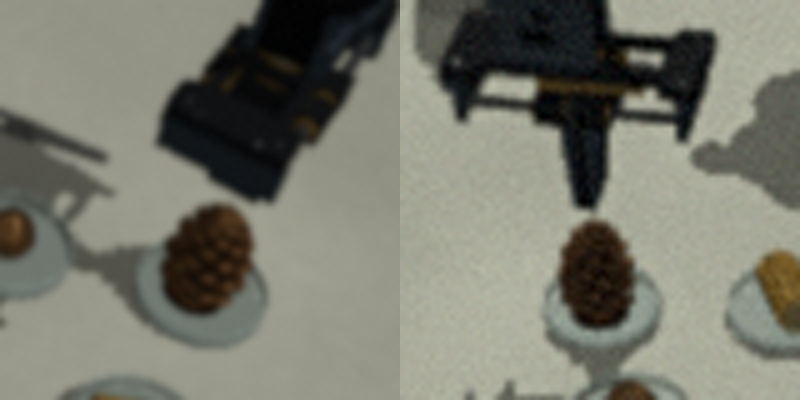

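Run:
```python
from h import *
def proj(X,T,K,D):
    p=np.linalg.inv(T)@np.append(X,1); p=p[:3]*[1,-1,-1]
    return cv2.projectPoints(p[None],np.zeros(3),np.zeros(3),K,D)[0].ravel()
for f,ox,oy,sx in (('s3',350,160,4),('s4',180,70,5)):
    im,d,T,K,D=load(f); P=cloud(d,T,K,D)
    for n,X in (('tcp',(437.1,357.5,108.9)),('top',(437,357.5,83)),('foot',(437,357.5,3))):
        p=proj(np.array(X,float),T,K,D); print(f,n,p.round(1),'crop',((p-[ox,oy])*sx+[400*(f=='s4'),0]).round())
    b=im.astype(int); near=np.linalg.norm(P[...,:2]-[437,355],axis=-1)<50
    c=near&(b[...,2]-b[...,0]>15)&(P[...,2]>10)&(P[...,2]<95); v,u=np.nonzero(c); print('cone px',u.mean(),v.mean(),u.min(),u.max(),v.min(),v.max(), P[c].mean(0))
    for z in (28,): print('centre mean ray',ray(u.mean(),v.mean(),48,T,K,D))
    g=near&(P[...,2]>100)&(P[...,2]<135); print('fingers',g.sum(),P[g].mean(0) if g.any() else '')
    dish=np.linalg.norm(P[...,:2]-[437,355],axis=-1)
```

```text
s3 tcp [408.3 206.1] crop [233. 184.]
s3 top [405.6 212.8] crop [222. 211.]
s3 foot [397.7 232. ] crop [191. 288.]
cone px 402.08496732026146 223.62091503267973 391 413 210 237 [449.25641458 358.67335382  52.68838412]
centre mean ray [444.60463737 359.06076237  48.        ]
fingers 25 [446.52129137 355.83933971 116.34632367]
s4 tcp [217.5 108.3] crop [588. 191.]
s4 top [218.  114.2] crop [590. 221.]
s4 foot [219.5 131.7] crop [597. 308.]
cone px 218.69124423963135 123.29032258064517 211 226 114 133 [436.97048208 345.66840574  50.93987119]
centre mean ray [436.86219026 349.72485272  48.        ]
fingers 46 [437.03669942 343.71474193 122.86693309]
```

Projections agree: the cone silhouette centres match the predicted axis within about 1 px in both views, and the tip is 26 mm above. I'll hold here.

```bash
for i in 1 2 3; do python3 -m pendant '[{"xyz":[0,0,0],"roll":0,"jaw":1},{"xyz":[0,0,0],"roll":0,"jaw":1},{"xyz":[0,0,0],"roll":0,"jaw":1},{"xyz":[0,0,0],"roll":0,"jaw":1},{"xyz":[0,0,0],"roll":0,"jaw":1},{"xyz":[0,0,0],"roll":0,"jaw":1},{"xyz":[0,0,0],"roll":0,"jaw":1},{"xyz":[0,0,0],"roll":0,"jaw":1}]'|sed -n 1,2p; done
```

```text
time_s: 10.7
ee_pos: [436.9, 357.3, 108.4]
time_s: 11.7
ee_pos: [436.9, 357.3, 108.4]
time_s: 12.7
ee_pos: [436.9, 357.3, 108.4]
```

```bash
python3 -m pendant '[{"xyz":[0,0,-0.04],"roll":0,"jaw":1},{"xyz":[0,0,-0.09],"roll":0,"jaw":1},{"xyz":[0,0,-0.14],"roll":0,"jaw":1},{"xyz":[0.01,0.02,-0.165],"roll":0,"jaw":1},{"xyz":[0.03,0.06,-0.165],"roll":0,"jaw":1},{"xyz":[0.055,0.11,-0.165],"roll":0,"jaw":1},{"xyz":[0.08,0.16,-0.165],"roll":0,"jaw":1},{"xyz":[0.105,0.21,-0.165],"roll":0,"jaw":1}]'
python3 -m pendant '[{"xyz":[0.025,0.049,0],"roll":0,"jaw":1},{"xyz":[0.05,0.099,0],"roll":0,"jaw":1},{"xyz":[0.075,0.149,0],"roll":0,"jaw":1},{"xyz":[0.1,0.199,0],"roll":0,"jaw":1},{"xyz":[0.125,0.249,0],"roll":0,"jaw":1},{"xyz":[0.15,0.299,0],"roll":0,"jaw":1},{"xyz":[0.165,0.329,0],"roll":0,"jaw":1},{"xyz":[0.173,0.339,0.0]}]' || true
python3 -c "
from h import *
s=env.state();print(s['time_s'],s['ee_pos'],s['ee_rot'])"
```

```text
time_s: 13.7
ee_pos: [485.4, 125.9, 273.6]
ee_rot: [-180.0, -0.0, -14.6]
force: [0.5, -0.7, 0.8]
gripper_width: 0.5
13.7 [485.431147   125.90257219 273.55213308] [-1.79992282e+02 -3.12395338e-02 -1.46351282e+01]invalid input at $[7]: expected keys xyz, roll, jaw
```

```bash
python3 -m pendant '[{"xyz":[0.025,0.049,0],"roll":0,"jaw":1},{"xyz":[0.05,0.099,0],"roll":0,"jaw":1},{"xyz":[0.075,0.149,0],"roll":0,"jaw":1},{"xyz":[0.1,0.199,0],"roll":0,"jaw":1},{"xyz":[0.125,0.249,0],"roll":0,"jaw":1},{"xyz":[0.15,0.299,0],"roll":0,"jaw":1},{"xyz":[0.165,0.329,0],"roll":0,"jaw":1},{"xyz":[0.173,0.339,0],"roll":0,"jaw":1}]'
python3 -m pendant '[{"xyz":[0,0,0],"roll":0,"jaw":1},{"xyz":[0,0,0.02],"roll":0,"jaw":1},{"xyz":[0,0,0.05],"roll":0,"jaw":1},{"xyz":[0,0,0.09],"roll":0,"jaw":1},{"xyz":[0,0,0.11],"roll":0,"jaw":1},{"xyz":[0,0,0.12],"roll":0,"jaw":1},{"xyz":[0,0,0.12],"roll":0,"jaw":1},{"xyz":[0,0,0.12],"roll":0,"jaw":1}]'
```

```text
time_s: 14.7
ee_pos: [566.9, -245.8, 272.9]
ee_rot: [-180.0, 0.0, -14.8]
force: [0.3, -0.8, -0.3]
gripper_width: 0.4
time_s: 15.7
ee_pos: [567.7, -244.1, 154.8]
ee_rot: [180.0, -0.1, -14.6]
force: [-0.0, 0.2, 0.2]
gripper_width: 0.3
```

```bash
python3 -m pendant '[{"xyz":[-0.001,0,0.02],"roll":0,"jaw":1},{"xyz":[-0.001,0,0.05],"roll":0,"jaw":1},{"xyz":[-0.001,0,0.07],"roll":0,"jaw":1},{"xyz":[-0.001,0,0.082],"roll":0,"jaw":1},{"xyz":[-0.001,0,0.088],"roll":0,"jaw":1},{"xyz":[-0.001,0,0.088],"roll":0,"jaw":1},{"xyz":[-0.001,0,0.088],"roll":0,"jaw":1},{"xyz":[-0.001,0,0.088],"roll":0,"jaw":1}]'
python3 - <<'E'
from h import *
a=grab('scene','s5')[0][140:230,130:250]; b=grab('side','s6')[0][200:300,200:320]
cv2.imwrite('pics/c4.png',np.hstack([cv2.resize(x,(400,h),interpolation=2)[:300] for x,h in((a,300),(b,333))]))
E
```

```text
time_s: 16.7
ee_pos: [566.3, -244.1, 66.1]
ee_rot: [180.0, -0.1, -14.7]
force: [0.1, -0.5, -0.3]
gripper_width: 0.7
```

View pics/c4.png

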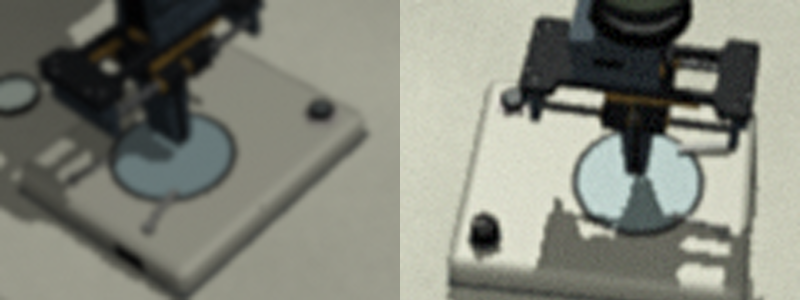

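```bash
for i in 1 2 3; do python3 -m pendant '[{"xyz":[0,0,0],"roll":0,"jaw":1},{"xyz":[0,0,0],"roll":0,"jaw":1},{"xyz":[0,0,0],"roll":0,"jaw":1},{"xyz":[0,0,0],"roll":0,"jaw":1},{"xyz":[0,0,0],"roll":0,"jaw":1},{"xyz":[0,0,0],"roll":0,"jaw":1},{"xyz":[0,0,0],"roll":0,"jaw":1},{"xyz":[0,0,0],"roll":0,"jaw":1}]'|sed -n 1,2p; done
```

```text
time_s: 17.8
ee_pos: [565.9, -243.9, 65.4]
time_s: 18.8
ee_pos: [566.0, -243.9, 65.5]
time_s: 19.8
ee_pos: [566.0, -243.9, 65.5]
```

The fingertips are over the plate in both views (scene crop about (180,140), side crop about (638,172)), with the plate centre near (173,155) and (638,183). They were held 24.5 mm above it for 3 s. Now I'll retreat.

```bash
python3 -m pendant '[{"xyz":[0,0,-0.04],"roll":0,"jaw":1},{"xyz":[0,0,-0.09],"roll":0,"jaw":1},{"xyz":[0,0,-0.14],"roll":0,"jaw":1},{"xyz":[-0.03,0.04,-0.17],"roll":0,"jaw":1},{"xyz":[-0.06,0.08,-0.2],"roll":0,"jaw":1},{"xyz":[-0.09,0.12,-0.2],"roll":0,"jaw":1},{"xyz":[-0.12,0.16,-0.2],"roll":0,"jaw":1},{"xyz":[-0.15,0.2,-0.2],"roll":0,"jaw":1}]'
python3 -m pendant '[{"xyz":[-0.03,0.04,0],"roll":0,"jaw":1},{"xyz":[-0.055,0.067,0],"roll":0,"jaw":1},{"xyz":[-0.055,0.067,0],"roll":0,"jaw":1},{"xyz":[-0.055,0.067,0],"roll":0,"jaw":1},{"xyz":[-0.055,0.067,0],"roll":0,"jaw":1},{"xyz":[-0.055,0.067,0],"roll":0,"jaw":1},{"xyz":[-0.055,0.067,0],"roll":0,"jaw":1},{"xyz":[-0.055,0.067,0],"roll":0,"jaw":1}]'
python3 - <<'E'
from h import *
a=grab('scene','s7')[0]; b=grab('side','s8')[0]
P=cloud(*load('s7')[1:]);x=np.linalg.norm(P[...,:2]-[467,-153],axis=-1);print(P[(x<9)&(P[...,2]>45)][:,2])
d=cv2.absdiff(a,load('sc')[0]).max(2); print('changed in samples:',(d[180:300,260:430]>40).sum())
cv2.imwrite('pics/c5.png',np.hstack([cv2.resize(a,(400,300)),cv2.resize(b,(400,300))]))
E
```

```text
time_s: 20.8
ee_pos: [368.9, -400.3, 265.7]
ee_rot: [180.0, -0.0, -14.6]
force: [0.8, -0.0, -0.3]
gripper_width: 0.7
time_s: 21.8
ee_pos: [300.3, -450.2, 265.5]
ee_rot: [180.0, -0.0, -14.6]
force: [-0.1, -0.8, -0.4]
gripper_width: 0.6
[48.81062817 48.99347429 47.19855259 47.12961551 47.91498291 46.59135094
 47.89513283 47.61396209 49.4534661  47.79055377 51.47131698 49.74463928
 45.68113416 49.2939024  46.01237769 46.56967177 45.02354635]
changed in samples: 0
```

View pics/c5.png

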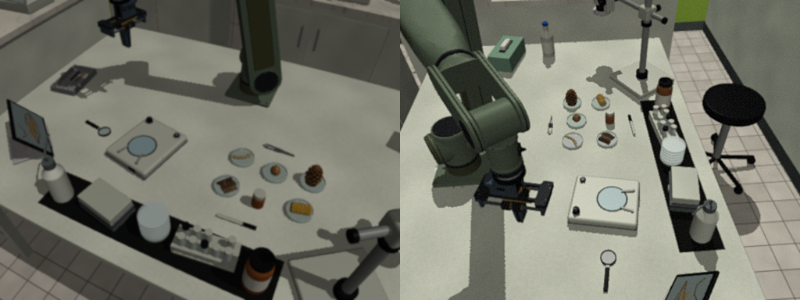

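Everything is in place and the hand is clear of both the cone and the plate.

```bash
python3 -c "
from workcell import env
print(env.job_done())"
```

```text
the job is handed in; nothing more can be done
None
```

The job is done and handed in at about 22 s, with everything in the order asked.

- **Button:** I pressed it with the shut fingertips until it bottomed, at 49 mm and 24 N. A wrist depth reading after lifting showed its top 4.6 mm lower than at the start. That is slightly short of the nominal 5 mm, but within depth noise. The last scene view had its top at about 47–50 mm, so it stayed down.
- **Pine cone:** I held the fingertips about 25.5 mm above its top for more than 3 s. The wrist camera and the projected silhouettes agreed on its axis to about 1 px. Earlier rough estimates from the fixed cameras put it up to 10 mm nearer in y, and I went with the wrist measurement.
- **Stage plate:** I held the fingertips about 24.5 mm above its centre for more than 3 s.
- **Finish:** The hand ended at about (300, -450, 265), more than 30 cm from both the cone and the plate. The tool force was under 1 N. Comparing the first and last scene pictures showed no change in the sample area.

One move call was refused because I left out keys in a row. The robot did not move on that call.

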